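# Set the stroke of an air scribe by its nose cap

### The arm

A 7-joint arm with a two-finger parallel gripper is mounted at the origin on the work surface. World frame = base frame: x ahead of the robot, y to its left, z up, the work surface at z = 0. Lengths are in m, angles in rad, forces in N, time in s.
With the tool pointing down it reaches from about 0.4 to 0.85 m from the base axis. Payload 10.4 kg.
Tool frame: the origin (TCP) lies between the finger pads; the fingertips stand 22 mm ahead of it and the grasp point (between the pads) lies 3 mm ahead of it; z points along the fingers, y is the line along which they close (so a half turn about z gives the same grasp; the last joint's range is limited). The gripper opens to 85 mm and grips with 20 to 120 N. Pads are 22 mm wide; open, the fingers measure 114 mm over their backs; the gripper's body (76 mm by 85 mm) begins 54 mm behind the grasp point. The pads swing forward as they close: fully open they stand 13 mm farther back than shut.
Start: joints at [1.311, 0.332, -0.065, 1.46, 0.022, 1.35, -0.088], TCP at [0.147, -0.608, 0.221] pointing down, gripper open.
Joint ranges: [-2.6, 2.6], [-0.5, 2.12], [-1.47, 1.34], [0.16, 2.42], [-1.27, 4.41], [0.06, 2.06], [-2.6, 2.6]. Speed limits (rad/s): [2.22, 2.22, 2.79, 2.79, 3.14, 3.14, 3.14].

### API

Orientations are given as a rotation vector (axis times angle).
In Python, from rig import robot, optics gives the robot as it stands.
- The arm moves only by the shell command python3 -m creep 'ROWS' [OPENING]. ROWS is JSON, one flat list of numbers, 6 for each row, row after row: the shift along the world's x, y, z in mm, then the turn, a rotation vector about the world's x, y, z in rad. In form: [dx, dy, dz, wx, wy, wz, dx, dy, dz, wx, wy, wz, ...]. A call has 1 to 12 rows; each row is the pose to reach, as a shift and turn from the pose commanded when the call began; what a row does not reach only later rows make up. A row lasts 1/8 s, in which the tool goes at most 62.5 mm and 10.7 degrees, less where a joint would pass 70% of its speed; a pose out of reach is approached as far as the arm can. A call with a gripper value outside its range is refused whole. OPENING is the opening, from -1 (shut) to 1 (fully open), set as the call begins (- or left out, the last holds). The fingers move at their own pace and stop on an object; the grip force is fixed at half the most. Time passes only in rows, so rows that repeat a pose let the fingers close. It gives the time, the measured TCP pose, the force, the opening and the grip force at its end, in the units of the state.
- robot.get_state(): the state, without advancing time (a new reading comes with each control period).
- optics.get_image(name): name is "scene" or "top" or "wrist"; returns (picture, depth): 384x512x3 uint8, blue, green, red; 384x512 float32, m along the optical axis (not along the pixel's ray), 0 where there is no reading.
- optics.camera_model(name): a dict with "mtx" (3x3 intrinsics, pixels), "D" ([k1, k2, p1, p2, k3] as OpenCV has them; the pictures are not rectified), "rvec" (rotation vector, rad) and "tvec" (3), from world to camera coordinates, as OpenCV has them. Camera axes: x right, y down, z forward; pixel columns grow to the right and rows downward; lengths in m; the calibration is good to about 2 mm. A picture is of the moment at which its call begins: read the wrist's pose just before it. camera_model takes no time and is no camera call; for the wrist camera it gives the pose at the moment of the call.
- robot.job_done(): hands the job in; it is judged then, once.
The state is a dict: "t": time; "joints": joint angles; "dq": joint speeds; "tau": joint torques, N m; "eef_pos": TCP position; "eef_rot": TCP orientation; "ft_force": force on the tool from outside, world axes, zero at the start; "moment": the same for the moment, N m; "width": finger opening in m; "gripper_force": force on a finger pad.
Only numpy, scipy, OpenCV 4.12 (cv2) and the standard library are available. Lean on these libraries where they do the work, as an engineer would, in place of code of your own. Each camera call takes 0.05 s, during which the arm holds its last target. There are 200 camera calls.

### The job

The air scribe clamped nose up in the bench vice has a new stylus and its knurled nose cap is only part way down the thread: screw the cap down (clockwise from above) until it bottoms out, then back it off a quarter turn to set the stroke. Finish while still gripping the cap at that setting, because the lock ring below it is not tightened yet and I will do that while you hold. Do not knock the thin stylus that sticks up through the cap, and leave the other scribes and the things on the bench where they are.

Things in the scene. Friction and masses are not known exactly. Their poses are not given: they have to be found in the camera images.
- cap_grip (a point): Middle of the knurled skirt of the steel nose cap, on the vertical thread axis, about 177 mm above the bench: the place to grip, from above, at any yaw. The skirt is 28 mm across and 28 mm tall; the taper on it is 10 mm tall. x, y turn with the cap, z is up. The lock ring and barrel below are thinner (25, 24 mm). Nothing else within 60 mm of the axis is higher than 110 mm.
- nose_cap (a joint): How far the cap is unscrewed, rad: 0 is bottomed out against a hard stop (felt as a sharp rise of torque), values grow as it is unscrewed (anticlockwise seen from above). Right-hand thread, rising 2.5 mm a turn; drag about 0.05 N m, and it stays where it is left. At the start it is between a third and six tenths of a turn up (2.1 to 3.7 rad).
- stylus_tip (a point): Tip of the hardened stylus, a fixed steel needle 4.4 mm thick on the cap's axis, which ends 43 mm above the middle of the skirt when the cap is bottomed out (about 19 mm clear of the cap's tapered end). It may not be knocked.
- stylus: The same needle; origin at its hidden lower end, 38 mm below its tip.
- vice: Grey bench vice bolted to the bench, with 80 mm wide jaws topped at 108 mm and lined with bent aluminium; origin at the centre of its round foot on the bench, x axis along its screw towards the fixed jaw (the T-handle is 140 mm out on the -x side, up to 85 mm high). The scribe stands at the +y end of the jaws, 26 mm from the origin. Fixed.
- scribe_rack: Wooden rack, 75 x 150 mm, with two more scribes standing nose up in it (caps up to 187 mm, styli to 205 mm); origin under its centre. Fixed; not to be worked on.
- spanner: Loose steel spanner 130 mm long lying flat near the vice; origin under its middle. Bystander.
- stylus_tin: Loose round aluminium tin, 52 mm across, 45 mm high, near the vice; origin under its centre. Bystander.
- consolidant: Loose amber bottle, 60 mm across, 130 mm high; origin under its centre. Bystander.
- brush: Loose brush 170 mm long lying flat; origin under its middle. Bystander.
- vertebra: Loose fossil vertebra, dark brown, a waisted disc 50 mm across and 42 mm high with a spine out to 60 mm on one side (its +x); origin under the disc's centre. Bystander.
- pick_cup: Loose white cup, 72 mm across, 85 mm high, with three thin steel picks in it up to 165 mm; origin under its centre. Bystander.

How it is judged:
By the outcome, as a careful person would: the job done as asked, in the order asked, and still so for the second after the job is handed in, while the arm keeps its last pose, push and grip.
It also fails if it takes over 61 s, if anything falls off the work surface, if the arm or the gripper's body presses on something with over 40 N, if the wrist force passes 120 N, or if a joint passes its speed limit or range.

## Working session

There is one attempt and no reset: what is moved stays moved. The work goes in short steps, Python scripts to look and compute and a shell command to move; the robot and the scene stay as the last step left them, time stands still between calls to the robot, and variables do not carry over. Pictures are saved under pics/ and viewed, at most 10 in all, crops included, and the job is handed in when it is done.

```bash
mkdir -p pics; python3 - <<'E'
from rig import robot, optics
import cv2,numpy as np
s=robot.get_state();print({k:np.round(v,3).tolist() for k,v in s.items()})
a,_=optics.get_image("scene");b,_=optics.get_image("top")
for n,i in(("scene",a),("top",b)):
    cv2.imwrite(f"pics/{n}0.png",i)
    m=optics.camera_model(n);print(n,np.round(m["tvec"],3),-cv2.Rodrigues(m["rvec"])[0].T@m["tvec"],m["mtx"][0][0])
E
```

```text
{'t': 0.0, 'joints': [1.311, 0.333, -0.065, 1.461, 0.022, 1.35, -0.088], 'dq': [-0.0, -0.0, -0.001, -0.001, -0.001, 0.001, -0.0], 'tau': [-0.001, -62.544, 0.048, -39.161, 0.016, 0.01, 0.0], 'eef_pos': [0.147, -0.607, 0.22], 'eef_rot': [-3.118, -0.371, 0.0], 'ft_force': [0.323, 0.45, 0.423], 'moment': [-0.03, -0.028, 0.002], 'gripper_force': 0.0, 'width': 0.085}
scene [-0.043 -0.235  1.626] [ 1.39665973 -0.04982754  0.86425577] 390.3745902176039
top [-0.008  0.555  1.084] [ 3.21399698e-01 -4.78702170e-04  1.17452455e+00] 381.4473297080736
```

View pics/scene0.png

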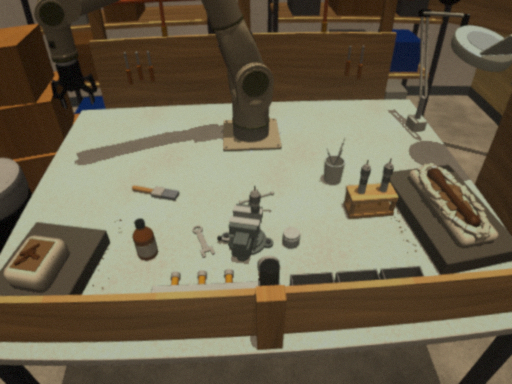

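View pics/top0.png

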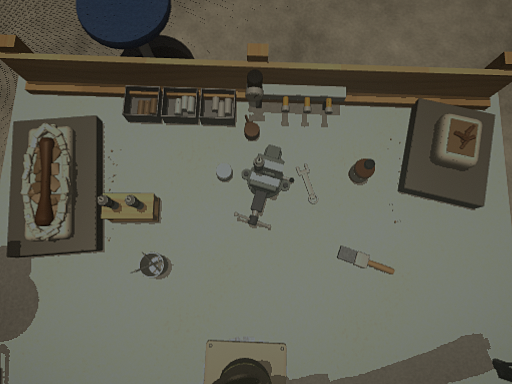

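The scene view shows the vice near (245,230) with the scribe's cap near (255,197). In the top view the scribe is near (259,160), with the tin at (224,172), the spanner at (306,183) and the vertebra at (251,130). I'll zoom in on both.

```bash
cat > h.py <<'E'
import cv2,numpy as np
from rig import robot,optics
def ray(m,uv):
    p=cv2.undistortPoints(np.array([[uv]],float),np.array(m["mtx"]),np.array(m["D"]))[0,0]
    R=cv2.Rodrigues(np.array(m["rvec"]))[0];t=np.array(m["tvec"]).ravel()
    return -R.T@t, R.T@np.array([p[0],p[1],1.])
def onz(m,uv,z):
    o,d=ray(m,uv);return o+d*(z-o[2])/d[2]
E
python3 - <<'E'
import cv2,numpy as np
from h import *
a=cv2.imread("pics/scene0.png")[175:255,210:310];b=cv2.imread("pics/top0.png")[120:220,210:310]
cv2.imwrite("pics/z0.png",np.hstack([cv2.resize(i,(400,400),interpolation=cv2.INTER_CUBIC) for i in (a,b)]))
m=optics.camera_model("top");s=optics.camera_model("scene")
print(onz(m,(259,160),.19),onz(s,(255,197),.18))
E
```

```text
[ 0.60515334 -0.01644245  0.19      ] [ 0.60595371 -0.01462608  0.18      ]
```

View pics/z0.png

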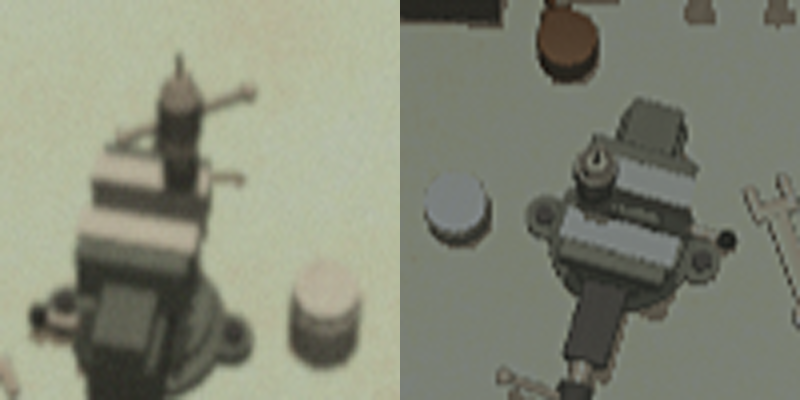

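The crop shows the stylus tip at about (259.5,158) in the top view. The cap is near x 0.605, y -0.016. I'll move high and slightly short of it, then look with the wrist camera.

```bash
python3 -m creep '[0,0,62,0,0,0, 0,0,130,0,0,0, 40,40,130,0,0,0, 80,85,130,0,0,0, 120,130,130,0,0,0, 160,180,130,0,0,0, 200,230,130,0,0,0, 240,280,130,0,0,0, 280,330,130,0,0,0, 320,380,130,0,0,0, 360,430,130,0,0,0, 400,480,130,0,0,0]' 1
python3 -m creep '[20,40,0,0,0,0, 20,80,0,0,0,0, 20,80,0,0,0,0,20,80,0,0,0,0]'
python3 - <<'E'
from h import *
s=robot.get_state();print({k:np.round(s[k],3).tolist() for k in("t","joints","eef_pos","eef_rot","moment")})
m=optics.camera_model("wrist");i,d=optics.get_image("wrist");cv2.imwrite("pics/w1.png",i);np.save("d1.npy",d);np.save("m1.npy",m,allow_pickle=True)
E
```

```text
t: 1.6
eef_pos: [0.5408, -0.1344, 0.3505]
eef_rot: [3.119, 0.37, -0.0]
ft_force: [1.1, -0.9, 0.8]
width: 0.0856
gripper_force: 0.0
t: 2.1
eef_pos: [0.5598, -0.0567, 0.3504]
eef_rot: [3.119, 0.37, -0.001]
ft_force: [0.3, -1.2, -0.5]
width: 0.0856
gripper_force: 0.0
{'t': 2.1, 'joints': [0.518, 0.208, -0.596, 1.378, 0.116, 1.591, -1.4], 'eef_pos': [0.56, -0.057, 0.35], 'eef_rot': [3.119, 0.37, -0.001], 'moment': [-0.051, -0.008, -0.061]}
```

View pics/w1.png

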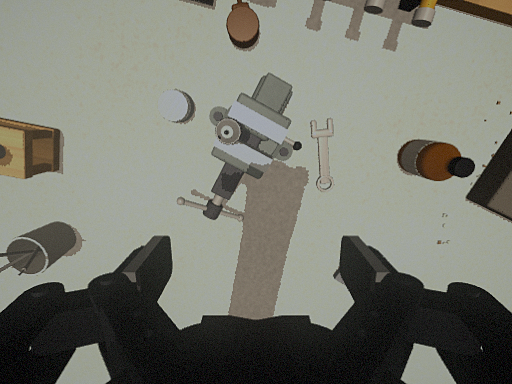

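The wrist view shows the cap at about (228,132), the tin at (177,105) and the spanner at (323,155). Now I'll refine the axis and turn the tool anticlockwise first, so joint 7 has room to screw clockwise.

```bash
python3 - <<'E'
from h import *
i=cv2.imread("pics/w1.png");cv2.imwrite("pics/w1z.png",cv2.resize(i[102:162,198:258],(600,600),interpolation=cv2.INTER_CUBIC))
m=np.load("m1.npy",allow_pickle=True).item();d=np.load("d1.npy")
print(d[126:139,222:235].round(3)[::2,::2]); print(ray(m,(228,132))[0],onz(m,(228,132),.2),m["mtx"][0][0])
E
```

```text
[[0.295 0.293 0.294 0.294 0.293 0.296 0.298]
 [0.295 0.295 0.293 0.294 0.296 0.295 0.297]
 [0.295 0.294 0.282 0.292 0.294 0.295 0.297]
 [0.296 0.279 0.28  0.287 0.296 0.295 0.298]
 [0.296 0.296 0.296 0.296 0.296 0.294 0.298]
 [0.298 0.298 0.297 0.297 0.297 0.298 0.3  ]
 [0.301 0.3   0.298 0.298 0.299 0.3   0.302]]
[ 0.62307743 -0.04069988  0.50359341] [ 0.60290706 -0.01544808  0.2       ] 280.50918985293987
```

View pics/w1z.png

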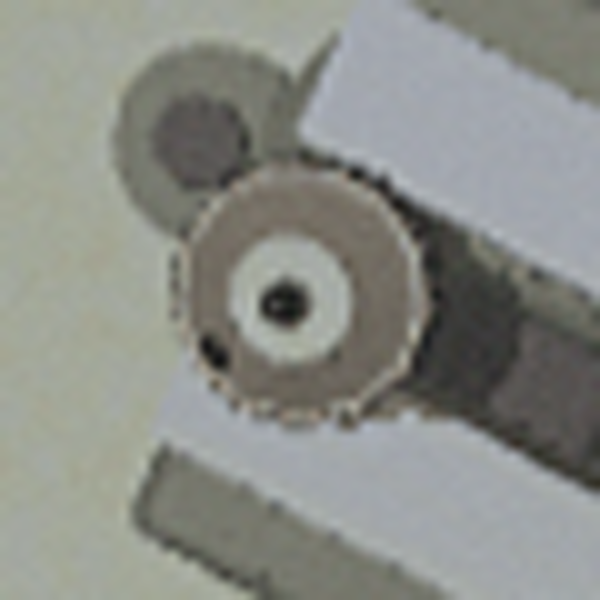

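```bash
python3 -m creep '[0,0,0,0,0,0.15, 0,0,0,0,0,0.3, 0,0,0,0,0,0.45, 0,0,0,0,0,0.6, 0,0,0,0,0,0.75, 0,0,0,0,0,0.9, 0,0,0,0,0,1.05, 0,0,0,0,0,1.2, 0,0,0,0,0,1.35, 0,0,0,0,0,1.5, 0,0,0,0,0,1.65, 0,0,0,0,0,1.8]'
python3 -m creep '[0,0,0,0,0,0.15, 0,0,0,0,0,0.3, 0,0,0,0,0,0.45, 0,0,0,0,0,0.6, 0,0,0,0,0,0.75, 0,0,0,0,0,0.9, 0,0,0,0,0,1.05, 0,0,0,0,0,1.2, 0,0,0,0,0,1.35, 0,0,0,0,0,1.5, 0,0,0,0,0,1.65, 0,0,0,0,0,1.8]'
python3 -c "
from h import *;s=robot.get_state();print(s['joints'],s['eef_pos'],s['eef_rot'])"
```

```text
t: 3.65
eef_pos: [0.5598, -0.0577, 0.3505]
eef_rot: [-1.645, -2.676, 0.001]
ft_force: [-0.1, 1.6, 0.1]
width: 0.0854
gripper_force: 0.0
t: 5.15
eef_pos: [0.5598, -0.0577, 0.3505]
eef_rot: [1.073, -2.952, 0.0]
ft_force: [0.1, -0.3, 0.0]
width: 0.0855
gripper_force: 0.0
[ 0.84693267  0.3060488  -1.04720979  1.36240175  0.26466286  1.6211725
  2.10240794] [ 0.5598257  -0.05767803  0.35045241] [ 1.07341438e+00 -2.95197055e+00  3.93137051e-04]
```

The zoom shows the white taper end centred at (227,132), the stylus inside it, and a dark mark on the cap rim at (219.3,137). Next I'll move above the cap and check it from the opposite side.

```bash
python3 -m creep '[20,20,0,0,0,0, 43,43,0,0,0,0, 43,43,0,0,0,0]'
python3 - <<'E'
from h import *
s=robot.get_state();print({k:np.round(s[k],3).tolist() for k in("t","joints","eef_pos","eef_rot","moment")})
m1=np.load("m1.npy",allow_pickle=True).item()
m=optics.camera_model("wrist");i,d=optics.get_image("wrist");np.save("m2.npy",m,allow_pickle=True)
R=cv2.Rodrigues(m["rvec"])[0];p,_=cv2.projectPoints(np.array([[.604,-.0155,.2]]),m["rvec"],m["tvec"],m["mtx"],m["D"])
u,v=p[0,0].round().astype(int);print(u,v,ray(m,(u,v))[0])
cv2.imwrite("pics/w2z.png",cv2.resize(i[v-30:v+30,u-30:u+30],(600,600),interpolation=cv2.INTER_CUBIC))
print("view1",onz(m1,(227,132),.203),onz(m1,(228.8,131.3),.191),"mark",onz(m1,(219.3,137),.192))
E
```

```text
t: 5.52
eef_pos: [0.6035, -0.0123, 0.3498]
eef_rot: [1.072, -2.952, -0.003]
ft_force: [-0.3, 0.2, 0.4]
width: 0.0855
gripper_force: 0.0
{'t': 5.525, 'joints': [0.67, 0.417, -1.03, 1.252, 0.354, 1.66, 1.98], 'eef_pos': [0.604, -0.012, 0.35], 'eef_rot': [1.072, -2.952, -0.003], 'moment': [-0.056, 0.006, -0.008]}
252 178 [ 0.55331879 -0.05372163  0.50304051]
view1 [ 0.60286111 -0.01467861  0.203     ] [ 0.60324224 -0.01539031  0.191     ] mark [ 0.5949349  -0.00667005  0.192     ]
```

View pics/w2z.png

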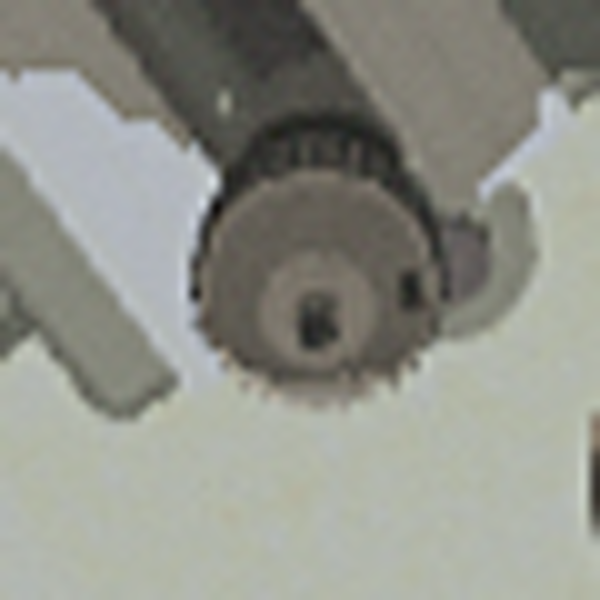

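The second view puts the taper end at (253.7,178.5) and the rim mark at (263.2,177).

```bash
python3 - <<'E'
from h import *
m=np.load("m2.npy",allow_pickle=True).item();m1=np.load("m1.npy",allow_pickle=True).item()
print(onz(m,(253.7,178.5),.203),"mark",onz(m,(263.2,177),.192))
# two-ray
A=[];b=[]
for mm,uv in((m1,(227,132)),(m,(253.7,178.5))):
    o,d=ray(mm,uv);d/=np.linalg.norm(d);P=np.eye(3)-np.outer(d,d);A.append(P);b.append(P@o)
c=np.linalg.solve(sum(A),sum(b));print("tri",c)
s=robot.get_state();print((c-s["eef_pos"])*1000, cv2.Rodrigues(s["eef_rot"])[0].round(3))
E
```

```text
[ 0.60246065 -0.01388101  0.203     ] mark [ 0.59605225 -0.00528793  0.192     ]
tri [ 0.60270562 -0.01416813  0.20197299]
[  -0.4127672    -0.78588444 -148.09032563] [[-0.768 -0.641 -0.001]
 [-0.641  0.768  0.001]
 [ 0.     0.001 -1.   ]]
```

The two rays agree: the axis is at (0.6027,-0.0142), the taper end at z 0.202, and the mark is at about 130°. I'm already over the axis, so I'll go straight down and grip slightly above mid-skirt.

```bash
python3 -m creep '[0,0,-30,0,0,0, 0,0,-60,0,0,0, 0,0,-90,0,0,0, 0,0,-115,0,0,0, 0,0,-135,0,0,0, 0,0,-150,0,0,0, 0,0,-160,0,0,0, 0,0,-166,0,0,0, 0,0,-166,0,0,0, 0,0,-166,0,0,0]'
python3 -c "
from h import *;s=robot.get_state();print(s['joints'],s['eef_pos'],s['eef_rot'],s['moment'])"
```

```text
t: 6.82
eef_pos: [0.6032, -0.0128, 0.1852]
eef_rot: [-1.07, 2.953, -0.0]
ft_force: [0.0, -0.0, -0.6]
width: 0.0851
gripper_force: 0.0
[ 0.69569509  0.48558687 -0.99756597  1.53108598  0.41362023  1.35053868
  1.92628759] [ 0.60323011 -0.01277132  0.18517655] [-1.07020219e+00  2.95296756e+00 -2.71821921e-04] [ 0.03346083 -0.01383157 -0.01255038]
```

```bash
python3 -m creep '[-0.5,-1.3,0,0,0,0, -0.5,-1.3,0,0,0,0]'
python3 -m creep '[0,0,0,0,0,0, 0,0,0,0,0,0, 0,0,0,0,0,0, 0,0,0,0,0,0, 0,0,0,0,0,0, 0,0,0,0,0,0, 0,0,0,0,0,0, 0,0,0,0,0,0]' -1
python3 -c "
from h import *;s=robot.get_state();print(s['joints'],s['eef_pos'],s['eef_rot'],s['moment'])"
```

```text
t: 7.08
eef_pos: [0.6025, -0.0144, 0.1849]
eef_rot: [-1.07, 2.954, -0.0]
ft_force: [-0.2, 1.1, -0.3]
width: 0.085
gripper_force: 0.0
t: 8.07
eef_pos: [0.6033, -0.015, 0.1857]
eef_rot: [-1.068, 2.953, -0.003]
ft_force: [1.4, -3.2, 6.2]
width: 0.0138
gripper_force: 51.0
[ 0.69922976  0.48402431 -0.99740494  1.53142079  0.4137215   1.35006951
  1.92866134] [ 0.6032748  -0.01502156  0.1857365 ] [-1.06820562e+00  2.95275489e+00 -2.56934732e-03] [-0.59207921 -0.09737581  0.0154958 ]
```

The width reads 13.8 mm on a 28 mm skirt, which is suspicious. I'll look before turning.

```bash
python3 - <<'E'
from h import *
i,d=optics.get_image("wrist");j,e=optics.get_image("scene");s=robot.get_state()
print(s["width"],s["gripper_force"],s["ft_force"],s["moment"],s["eef_pos"])
k=cv2.resize(i[150:384,110:402],(500,400));cv2.imwrite("pics/g1.png",np.hstack([k,cv2.resize(j[160:235,225:285],(300,400),interpolation=cv2.INTER_CUBIC)]))
E
```

```text
0.013949643721483593 50.980551586762886 [ 0.47126605 -3.32761147  7.92056569] [-0.61118283 -0.07483276 -0.03059405] [ 0.60326524 -0.01502322  0.1857281 ]
```

View pics/g1.png

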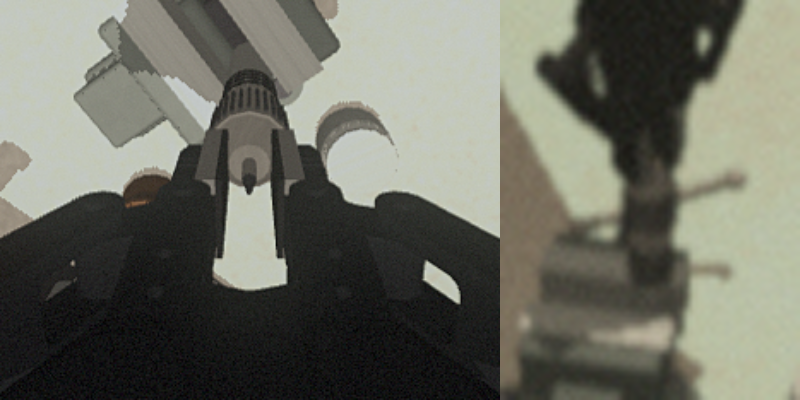

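The pads appear to be pinching the taper rather than the skirt. I'll check the heights with the depth image.

```bash
python3 - <<'E'
from h import *
m=optics.camera_model("wrist");i,d=optics.get_image("wrist")
c=lambda x,y:(110+x*.584,150+y*.585)
R=cv2.Rodrigues(m["rvec"])[0]
print("cam",ray(m,(256,192))[0])
for n,x,y in [("tipL",219,138),("padL mid",219,200),("padR tip",279,138),("padR mid",280,200),("greyL",208,165),("greyR",292,165),("cone end",240,160),("cone",247,130),("skirt",240,105),("skirt low",240,82),("stylus",250,188),("fingerL",190,165),("fingerR",310,165)]:
    u,v=c(x,y);z=d[int(round(v)),int(round(u))];o,r=ray(m,(u,v));q=o+r*z
    print(n,z.round(4),((q-[.6027,-.0142,0])@np.c_[[-.768,-.641,0],[-.641,.768,0],[0,0,1]]*1000).round(1))
E
```

```text
cam [ 0.55250088 -0.05602118  0.3389333 ]
tipL 0.1405 [ 10.9  -8.9 208.1]
padL mid 0.1177 [  5.1  -7.5 233.3]
padR tip 0.1405 [ 10.9   8.7 208. ]
padR mid 0.1175 [  5.1   7.5 233.5]
greyL 0.1234 [ 10.8 -10.6 225.8]
greyR 0.1226 [ 11.1  10.9 226.5]
cone end 0.1487 [  1.2  -2.9 202.3]
cone 0.1511 [  9.2  -0.8 197.5]
skirt 0.1598 [ 14.1  -3.1 187.2]
skirt low 0.1957 [ 11.6  -3.8 150.7]
stylus 0.1331 [4.000e-01 2.000e-01 2.186e+02]
fingerL 0.1326 [  6.8 -16.4 217.4]
fingerR 0.1319 [  7.1  16.6 218. ]
```

```bash
python3 - <<'E'
from h import *
m=np.load("m1.npy",allow_pickle=True).item();d=np.load("d1.npy")
T=np.array([.5598,-.0567,.3504]);c,s=np.cos(.237),np.sin(.237);W=np.c_[[c,s,0],[s,-c,0],[0,0,-1]]
for u,v in[(160,241),(165,245),(150,260),(350,241),(345,245),(365,260),(256,330),(256,345),(130,290)]:
    o,r=ray(m,(u,v));print(u,v,d[v,u].round(3),((o+r*d[v,u]-T)@W*1000).round(1))
m=optics.camera_model("wrist");i,d=optics.get_image("wrist");s=robot.get_state();T=s["eef_pos"];W=cv2.Rodrigues(s["eef_rot"])[0]
print("now, toward tip along pads")
for x,y in[(219,128),(219,131),(219,134),(219,150),(219,180),(219,220),(219,250),(250,295),(250,310),(250,340)]:
    u,v=int(round(110+x*.584)),int(round(150+y*.585));o,r=ray(m,(u,v));print(u,v,d[v,u].round(3),((o+r*d[v,u]-T)@W*1000).round(1))
E
```

```text
160 241 0.128 [ 11.5 -44.3 -35.5]
165 245 0.133 [  7.4 -43.7 -31. ]
150 260 0.113 [ 10.  -43.5 -50.6]
350 241 0.128 [ 11.1  42.5 -34.8]
345 245 0.134 [  7.1  41.8 -30.5]
365 260 0.112 [ 10.9  42.8 -52.2]
256 330 0.075 [ 10.7  -0.6 -90.3]
256 345 0.069 [ 11.5  -0.6 -96.2]
130 290 0.091 [ 11.2 -41.8 -73. ]
now, toward tip along pads
238 225 0.148 [ 10.7  -8.4 -14.3]
238 227 0.146 [ 10.7  -8.2 -17.1]
238 228 0.144 [ 11.   -8.1 -19.1]
238 238 0.132 [ 10.8  -7.4 -31.1]
238 255 0.116 [ 10.8  -6.4 -48.1]
238 279 0.119 [ -0.7  -6.6 -47.6]
238 296 0.121 [ -8.7  -6.7 -48.1]
256 323 0.077 [ 10.8   0.9 -88. ]
256 331 0.075 [ 10.    0.9 -90.1]
256 349 0.068 [ 10.9   0.9 -97.2]
```

Depth shows the real fingertips about 36 mm higher than the reported TCP implies. The tips are at -13 mm in the tool frame, not +22, and the body is shifted by the same amount. So I'm pinching the cone. I'll open, go down 34 mm and grip the skirt.

```bash
python3 -m creep '[0,0,0,0,0,0, 0,0,0,0,0,0, 0,0,0,0,0,0, 0,0,0,0,0,0, 0,0,0,0,0,0, 0,0,0,0,0,0, 0,0,0,0,0,0]' 1
python3 -m creep '[0,0,-6,0,0,0, 0,0,-12,0,0,0, 0,0,-18,0,0,0, 0,0,-24,0,0,0, 0,0,-30,0,0,0, 0,0,-34,0,0,0, 0,0,-34,0,0,0, 0,0,-34,0,0,0]'
python3 - <<'E'
from h import *
s=robot.get_state();print(s["joints"].round(3) if hasattr(s["joints"],"round") else s["joints"],s["eef_pos"],s["moment"])
m=optics.camera_model("wrist");i,d=optics.get_image("wrist");cv2.imwrite("pics/g2.png",i[120:384])
E
```

```text
t: 9.15
eef_pos: [0.6024, -0.0142, 0.1846]
eef_rot: [1.07, -2.954, -0.0]
ft_force: [0.4, -0.2, -0.0]
width: 0.0857
gripper_force: 0.0
t: 10.15
eef_pos: [0.6026, -0.0142, 0.1508]
eef_rot: [-1.07, 2.953, 0.0]
ft_force: [-0.1, -0.1, -0.5]
width: 0.0856
gripper_force: 0.0
[ 0.69   0.513 -0.982  1.574  0.438  1.292  1.911] [ 0.602566   -0.01420059  0.1508211 ] [ 0.00716778 -0.013949   -0.03211706]
```

View pics/g2.png

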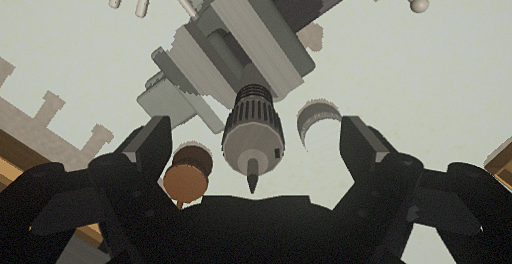

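The open fingers straddle the cap, which is at (253,270) in the full frame, and the rim mark is visible at (277,273). Closing now.

```bash
python3 -m creep '[0,0,0,0,0,0, 0,0,0,0,0,0, 0,0,0,0,0,0, 0,0,0,0,0,0, 0,0,0,0,0,0, 0,0,0,0,0,0, 0,0,0,0,0,0]' -1
python3 - <<'E'
from h import *
s=robot.get_state();print(s["eef_pos"],s["moment"],s["joints"])
i,d=optics.get_image("wrist");cv2.imwrite("pics/g3.png",i[120:384])
E
```

```text
t: 11.08
eef_pos: [0.6032, -0.0151, 0.1511]
eef_rot: [-1.068, 2.953, -0.002]
ft_force: [2.6, -3.9, 3.2]
width: 0.0264
gripper_force: 59.0
[ 0.60320054 -0.01510055  0.15114472] [-0.85623066 -0.67899374 -0.02921059] [ 0.69024089  0.51255542 -0.98135413  1.57320168  0.43916694  1.29129354
  1.91076054]
```

```bash
cat > st.py <<'E'
from h import *
import sys
s=robot.get_state();R=cv2.Rodrigues(s["eef_rot"])[0]
print("t%.2f yaw %.3f Mz %.3f Mxy %s F %s pos %s w %.4f j7 %.2f"%(s["t"],np.arctan2(R[1,0],R[0,0]),s["moment"][2],s["moment"][:2].round(2),s["ft_force"].round(1),(s["eef_pos"]*1000).round(1),s["width"],s["joints"][6]))
sys.exit(abs(s["moment"][2])>float(sys.argv[1]) if len(sys.argv)>1 else 0)
E
python3 st.py
python3 -m creep '[0,0,-0.03,0,0,-0.07, 0,0,-0.1,0,0,-0.2, 0,0,-0.14,0,0,-0.35, 0,0,-0.2,0,0,-0.5, 0,0,-0.26,0,0,-0.65, 0,0,-0.32,0,0,-0.8, 0,0,-0.38,0,0,-0.95]' >/dev/null; python3 st.py 0.25 && python3 -m creep '[0,0,-0.06,0,0,-0.15, 0,0,-0.12,0,0,-0.3, 0,0,-0.18,0,0,-0.45, 0,0,-0.24,0,0,-0.6, 0,0,-0.3,0,0,-0.75, 0,0,-0.34,0,0,-0.85]' >/dev/null; python3 st.py
```

```text
t11.12 yaw -2.447 Mz 0.010 Mxy [-0.88 -0.71] F [ 3.5 -4.6  4.2] pos [603.2 -15.1 151.1] w 0.0267 j7 1.91
t12.00 yaw 2.881 Mz 0.083 Mxy [-0.65 -0.76] F [ 4.2 -4.4  3.2] pos [603.2 -14.9 150.8] w 0.0266 j7 1.03
t12.00 yaw 2.881 Mz 0.083 Mxy [-0.65 -0.76] F [ 4.2 -4.4  3.2] pos [603.2 -14.9 150.8] w 0.0266 j7 1.03False
```

```bash
sed -i 's/sys.exit(\(.*\))$/sys.exit(int(\1))/' st.py
python3 -m creep '[0,0,-0.06,0,0,-0.15, 0,0,-0.12,0,0,-0.3, 0,0,-0.18,0,0,-0.45, 0,0,-0.24,0,0,-0.6, 0,0,-0.3,0,0,-0.75, 0,0,-0.34,0,0,-0.85]' >/dev/null; python3 st.py 0.25 && python3 -m creep '[0,0,-0.03,0,0,-0.07, 0,0,-0.06,0,0,-0.14]' >/dev/null; python3 st.py 0.25 && python3 -m creep '[0,0,-0.03,0,0,-0.07, 0,0,-0.06,0,0,-0.14]' >/dev/null;  python3 st.py 0.25 && python3 -m creep '[0,0,-0.03,0,0,-0.07, 0,0,-0.06,0,0,-0.14]' >/dev/null;  python3 st.py 0.25 && python3 -m creep '[0,0,-0.03,0,0,-0.07, 0,0,-0.06,0,0,-0.14]' >/dev/null;  python3 st.py
```

```text
t12.75 yaw 2.032 Mz 0.044 Mxy [-0.62 -1.05] F [ 4.3 -2.2  2.3] pos [603.4 -14.7 150.5] w 0.0265 j7 0.23
t13.00 yaw 1.894 Mz 0.024 Mxy [-0.63 -1.09] F [ 4.5 -3.1  2.2] pos [603.4 -14.7 150.4] w 0.0262 j7 0.10
t13.25 yaw 1.754 Mz 0.019 Mxy [-0.61 -1.09] F [ 5.  -3.3  2.1] pos [603.5 -14.6 150.4] w 0.0266 j7 -0.04
t13.50 yaw 1.614 Mz 0.056 Mxy [-0.63 -1.22] F [ 5.  -3.6  1.5] pos [603.5 -14.7 150.3] w 0.0263 j7 -0.17
t13.75 yaw 1.474 Mz 0.080 Mxy [-0.6  -1.24] F [ 5.7 -2.8  1.7] pos [603.6 -14.7 150.2] w 0.0266 j7 -0.30
```

```bash
python3 -m creep '[0,0,-0.03,0,0,-0.07, 0,0,-0.06,0,0,-0.14]' >/dev/null; python3 st.py 0.25 && python3 -m creep '[0,0,-0.03,0,0,-0.07, 0,0,-0.06,0,0,-0.14]' >/dev/null; python3 st.py 0.25 && python3 -m creep '[0,0,-0.03,0,0,-0.07, 0,0,-0.06,0,0,-0.14]' >/dev/null;  python3 st.py 0.25 && python3 -m creep '[0,0,-0.03,0,0,-0.07, 0,0,-0.06,0,0,-0.14]' >/dev/null;  python3 st.py 0.25 && python3 -m creep '[0,0,-0.03,0,0,-0.07, 0,0,-0.06,0,0,-0.14]' >/dev/null;  python3 st.py
```

```text
t14.00 yaw 1.334 Mz 0.033 Mxy [-0.72 -1.27] F [ 6.3 -3.4  0.9] pos [603.6 -14.7 150.2] w 0.0269 j7 -0.44
t14.25 yaw 1.194 Mz 0.370 Mxy [-0.8  -1.32] F [ 6.6 -2.8  1.9] pos [603.7 -14.7 150.1] w 0.0262 j7 -0.57
t14.25 yaw 1.194 Mz 0.370 Mxy [-0.8  -1.32] F [ 6.6 -2.8  1.9] pos [603.7 -14.7 150.1] w 0.0262 j7 -0.57
t14.25 yaw 1.194 Mz 0.370 Mxy [-0.8  -1.32] F [ 6.6 -2.8  1.9] pos [603.7 -14.7 150.1] w 0.0262 j7 -0.57
t14.25 yaw 1.194 Mz 0.370 Mxy [-0.8  -1.32] F [ 6.6 -2.8  1.9] pos [603.7 -14.7 150.1] w 0.0262 j7 -0.57
```

The torque has risen. I'll confirm the stop with small steps.

```bash
python3 -m creep '[0,0,0,0,0,0]' >/dev/null; python3 st.py; python3 -m creep '[0,0,0,0,0,-0.02]' >/dev/null; python3 st.py 0.8 && python3 -m creep '[0,0,0,0,0,-0.02]' >/dev/null;  python3 st.py 0.8;  python3 -m creep '[0,0,0,0,0,0]' >/dev/null;  python3 st.py
```

```text
t14.38 yaw 1.196 Mz 0.202 Mxy [-0.76 -1.27] F [ 6.  -2.7  1. ] pos [603.7 -14.7 150.1] w 0.0267 j7 -0.57
t14.50 yaw 1.177 Mz 0.673 Mxy [-0.8  -1.37] F [ 6.3 -2.9  1.6] pos [603.7 -14.7 150.1] w 0.0266 j7 -0.59
t14.62 yaw 1.157 Mz 1.083 Mxy [-0.86 -1.28] F [ 6.6 -3.7  1.2] pos [603.7 -14.7 150.2] w 0.0265 j7 -0.61
t14.75 yaw 1.158 Mz 1.048 Mxy [-0.94 -1.39] F [ 5.9 -3.9  2. ] pos [603.6 -14.7 150.1] w 0.0264 j7 -0.60
```

Hard stop confirmed: torque rises linearly at about 20 N m/rad from yaw ≈ 1.203. A quarter turn back means ending at yaw ≈ 2.775.

```bash
python3 -m creep '[0,0,0.02,0,0,0.07, 0,0,0.07,0,0,0.2, 0,0,0.13,0,0,0.35, 0,0,0.19,0,0,0.5, 0,0,0.25,0,0,0.65, 0,0,0.31,0,0,0.8, 0,0,0.37,0,0,0.95, 0,0,0.43,0,0,1.1, 0,0,0.5,0,0,1.25, 0,0,0.56,0,0,1.4, 0,0,0.6,0,0,1.53, 0,0,0.63,0,0,1.61]' ; python3 st.py; python3 -m creep '[0,0,0,0,0,0,0,0,0,0,0,0]'>/dev/null; python3 st.py
python3 - <<'E'
from h import *
i,d=optics.get_image("wrist");j=cv2.imread("pics/g3.png")
f=lambda k:cv2.resize(k[60:200,180:330],(400,400),interpolation=cv2.INTER_CUBIC)
cv2.imwrite("pics/g4.png",np.hstack([f(j),f(i[120:384])]))
E
```

```text
t: 16.25
eef_pos: [0.6032, -0.0148, 0.1507]
eef_rot: [0.581, 3.086, 0.0]
ft_force: [3.8, -3.1, 3.3]
width: 0.0263
gripper_force: 59.4
t16.25 yaw 2.769 Mz -0.029 Mxy [-0.63 -0.7 ] F [ 3.8 -3.1  3.3] pos [603.2 -14.8 150.7] w 0.0263 j7 0.92
t16.50 yaw 2.764 Mz 0.049 Mxy [-0.79 -0.86] F [ 4.1 -3.9  3.5] pos [603.2 -14.8 150.7] w 0.0265 j7 0.92
```

View pics/g4.png

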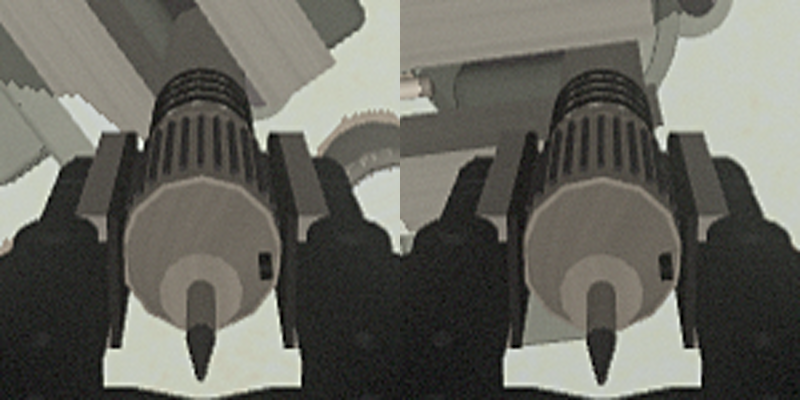

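The rim mark is in the same place in the gripper's frame before (265,265) and after (665,265), so there was no slip. The pads are on the skirt and the back-off is 1.56 rad. Handing in while still gripping.

```bash
python3 -c "
from rig import robot;print(robot.job_done())"
```

```text
the job is handed in; nothing more can be done
None
```

The cap was screwed down to its hard stop and backed off about 1.56 rad (a quarter turn is 1.57), with no slip seen in the grip; the arm is still holding it at that setting so you can tighten the lock ring, though the first grip closed briefly on the cap's taper just below the stylus, and I saw no sign that it touched the stylus.

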